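Put the pile of thread away

TASK

The threads from the day's sewing are piled up on the cutting mat. Take the pile apart without toppling it: drop the bare cardboard tube on top into the small metal waste tin, and put each spool of thread on the rack, upright and all the way down on the spindle whose felt washer has the colour of the thread. Leave the amber dye bottle and the rivet jar where they stand.

Things in the scene. Friction and masses are not known exactly. Their poses are not given: they have to be found in the camera images.
- core_empty: bare cardboard tube (empty thread core), grey-brown, 30 mm across, 42 mm tall, 24 mm hole right through along its z axis, about 15 g; it stands on top of the pile, on the cream spool. Origin: centre of its underside; z is its axis.
- spool_cream: Spool of cream waxed thread wound on an open cardboard tube: a plain upright cylinder 45 mm across and 42 mm tall, about 60 g, with a 24 mm hole right through along its z axis. Origin: centre of its underside; z is its axis (up). Third from the bottom in the pile, on the red spool.
- spool_red: Spool of red waxed thread wound on an open cardboard tube: a plain upright cylinder 56 mm across and 42 mm tall, about 100 g, with a 24 mm hole right through along its z axis. Origin: centre of its underside; z is its axis (up). Second from the bottom in the pile, on the brown spool.
- spool_brown: Spool of dark brown waxed thread wound on an open cardboard tube: a plain upright cylinder 68 mm across and 42 mm tall, about 150 g, with a 24 mm hole right through along its z axis. Origin: centre of its underside; z is its axis (up). Bottom of the pile, standing on the bench.
- felt_cream: Cream felt washer, 62 mm across, 3 mm thick, on the board of the thread rack round the foot of a wooden spindle. Origin: centre of its underside, on the spindle's axis; z up; its top, where the spool sits, is 3 mm higher. The spindle, 8 mm thick with a round tip, ends 68 mm above the origin. Fixed. Rack: board 340 x 100 x 18 mm, three spindles 110 mm apart.
- felt_red: Red felt washer, 62 mm across, 3 mm thick, on the board of the thread rack round the foot of a wooden spindle. Origin: centre of its underside, on the spindle's axis; z up; its top, where the spool sits, is 3 mm higher. The spindle, 8 mm thick with a round tip, ends 68 mm above the origin. Fixed.
- felt_brown: Dark brown felt washer, 62 mm across, 3 mm thick, on the board of the thread rack round the foot of a wooden spindle. Origin: centre of its underside, on the spindle's axis; z up; its top, where the spool sits, is 3 mm higher. The spindle, 8 mm thick with a round tip, ends 68 mm above the origin. Fixed.
- waste_tin: Small open round tin of bare metal for waste, 97 mm across outside, 92 mm inside, 66 mm tall, floor 3 mm thick. Origin: centre of its underside; z up. Fixed.
- dye_bottle: Bystander: amber glass dye bottle with black cap and white label, 42 mm across, 95 mm tall, standing loose. Origin: centre of its underside; z up.
- rivet_jar: Bystander: low glass jar with a brass lid, 54 mm across, 55 mm tall, standing loose. Origin: centre of its underside; z up.
Not all that is in view belongs to the job. Of the things shaped like the waste_tin, the metal one is meant.

How it is judged:
At the end, for the whole second after the job is handed in: Each spool stands upright (7 degrees) on the spindle of its colour, its underside within 12 mm of the felt centre sideways and 5 mm of its top; the bare tube is in the tin, its underside centre below 55 mm and within 50 mm of the axis; all at rest; bottle and jar within 30 mm of their start, upright (horizontal distance between spool_brown and felt_brown below 0.012 m and z of spool_brown in the frame of felt_brown between -0.002 and 0.008 m and angle between each of spool_brown, spool_red, spool_cream's own z axis and vertical below 0.12 rad and linear speed of each of spool_brown, spool_red, spool_cream, core_empty below 0.02 m/s and horizontal distance between spool_red and felt_red below 0.012 m and z of spool_red in the frame of felt_red between -0.002 and 0.008 m and horizontal distance between spool_cream and felt_cream below 0.012 m and z of spool_cream in the frame of felt_cream between -0.002 and 0.008 m and horizontal distance between core_empty and waste_tin below 0.05 m and z of core_empty in the frame of waste_tin between -0.005 and 0.055 m and distance of each of dye_bottle, rivet_jar from where it was at the start of the episode below 0.03 m and angle between each of dye_bottle, rivet_jar's own z axis and vertical below 0.3 rad); the robot touches nothing.
It fails at once if a spool of thread is tipped over (more than 45 degrees) (angle between any of spool_brown, spool_red, spool_cream's own z axis and vertical above 0.8 rad).
It fails at once if the bottle or the jar is shoved more than 30 mm or tipped (distance of any of dye_bottle, rivet_jar from where it was at the start of the episode above 0.03 m or angle between any of dye_bottle, rivet_jar's own z axis and vertical above 0.3 rad).
It also fails if it takes over 102 s, if anything falls off the work surface, if the arm or the gripper's body presses on something with over 40 N, if the wrist force passes 120 N, or if a joint passes its speed limit or range.

ROBOT

A 7-joint arm with a two-finger parallel gripper is mounted at the origin on the work surface. World frame = base frame: x ahead of the robot, y to its left, z up, the work surface at z = 0. Lengths are in m, angles in rad, forces in N, time in s.
With the tool pointing down it reaches from about 0.425 to 0.925 m from the base axis. Payload 6.8 kg.
Tool frame: the origin (TCP) lies between the finger pads; the fingertips stand 22 mm ahead of it and the grasp point (between the pads) lies 3 mm ahead of it; z points along the fingers, y is the line along which they close (so a half turn about z gives the same grasp; the last joint's range is limited). The gripper opens to 85 mm and grips with 20 to 120 N. Pads are 22 mm wide; open, the fingers measure 114 mm over their backs; the gripper's body (76 mm by 85 mm) begins 54 mm behind the grasp point. The pads swing forward as they close: fully open they stand 13 mm farther back than shut.
Start: joints at [1.051, 0.477, 0.022, 1.555, -0.011, 1.109, -0.083], TCP at [0.27, -0.619, 0.253] pointing down, gripper open.
Joint ranges: [-2.96, 2.96], [-0.34, 2.1], [-1.41, 1.46], [0.24, 2.44], [-1.37, 4.51], [0.17, 1.92], [-2.96, 2.96]. Speed limits (rad/s): [2.39, 2.39, 3.14, 3.14, 3.14, 3.14, 3.14].

INTERFACE

Orientations are given as a unit quaternion [w, x, y, z].
In Python, from station import bot gives the robot as it stands.
- The arm moves only by the tool servo_tool, never from a script. Its argument "motion" is a list that holds one entry, the list of rows, each a list of 5 numbers: the opening, from 0 (shut) to 1 (fully open), then the shift along the world's x, y, z each as a share of 0.04 m, from -1 to 1, then the turn about the world's z as a share of 0.12 rad, from -1 to 1. A call has 1 to 20 rows; each row shifts and turns the commanded pose from where the row before left it; what a row does not reach is not made up. A row lasts 1/10 s, in which the tool goes at most 50 mm and 8.59 degrees, less where a joint would pass 70% of its speed; a pose out of reach is approached as far as the arm can. A call with a number of a shift or a turn outside -1 to 1 is refused whole. A call with a gripper value outside its range is refused whole. The fingers move at their own pace and stop on an object; "newtons" is the grip in N (left out, the last holds). Time passes only in rows, so rows that do not move let the fingers close. It gives the time, the measured TCP pose, the force, the opening and the grip force at its end, in the units of the state.
- bot.get_obs(): the state, without advancing time (a new reading comes with each control period).
- bot.read_camera(name): name is "scene" or "top" or "wrist"; returns (picture, depth): 420x560x3 uint8, red, green, blue; 420x560 float32, m along the optical axis (not along the pixel's ray), 0 where there is no reading.
- bot.get_calibration(name): a dict with "fovy" (degrees; the focal length in pixels is half the picture's height over the tangent of half this angle, whatever the lens; pixels are square), "cx", "cy" (the principal point, pixels), "view" (4x4, takes a point from world to camera coordinates). Camera axes: x right, y down, z forward; pixel columns grow to the right and rows downward; lengths in m; the calibration is good to about 2 mm. A picture is of the moment at which its call begins: read the wrist's pose just before it. get_calibration takes no time and is no camera call; for the wrist camera it gives the pose at the moment of the call.
- bot.hand_in(): hands the job in; it is judged then, once.
The state is a dict: "t": time; "q": joint angles; "joint_vel": joint speeds; "joint_torque": joint torques, N m; "eef_pos": TCP position; "tool_rot": TCP orientation; "contact_force": force on the tool from outside, world axes, zero at the start; "torque": the same for the moment, N m; "gripper_width": opening from 0.0 (shut) to 1.0 (fully open); "grasp_force": force on a finger pad.
Only numpy, scipy, OpenCV 4.12 (cv2) and the standard library are available. Lean on these libraries where they do the work, as an engineer would, in place of code of your own. Each camera call takes 0.05 s, during which the arm holds its last target. There are 200 camera calls.

## Working session

There is one attempt and no reset: what is moved stays moved. The work goes in short steps, Python scripts to look and compute and a tool call to move; the robot and the scene stay as the last step left them, time stands still between calls to the robot, and variables do not carry over. Pictures are saved under pics/ and viewed, at most 14 in all, crops included, and the job is handed in when it is done.

Besides the shell and the picture viewer there is one more tool, called after "Request:" as a command line: name --argument value ..., lists and objects as JSON in quotes. servo_tool: Moves the arm, as the interface text tells. Shift numbers are shares of 0.04 m and turn numbers shares of 0.12 rad, none past 1 either way. Its arguments: {"type":"object","properties":{"motion":{"type":"array"},"newtons":{"type":"number"}},"required":["motion"]}

```bash
mkdir -p pics; cat > h.py <<'E'
import numpy as np, cv2
from station import bot
def cam(n):
    c=bot.get_calibration(n); im,d=bot.read_camera(n); return c,im,d
def world(c,d):
    h,w=d.shape; f=h/2/np.tan(np.radians(c['fovy'])/2)
    u,v=np.meshgrid(np.arange(w),np.arange(h))
    P=np.stack([(u-c['cx'])/f*d,(v-c['cy'])/f*d,d,np.ones_like(d)],-1)
    return (P@np.linalg.inv(np.array(c['view'])).T)[...,:3]
def save(n,im): cv2.imwrite('pics/'+n+'.png',cv2.cvtColor(im,cv2.COLOR_RGB2BGR))
def load(n):
    z=np.load(n+'.npz'); return z['im'],z['W']
def snap(n,name):
    c,im,d=cam(n); W=world(c,d); np.savez(name,im=im,W=W,d=d); save(name,im); return im,W
E
python3 - <<'E'
from h import *
print(bot.get_obs())
for n in('scene','top'): snap(n,n+'0')
E
```

```text
{'t': 0.0, 'q': array([ 1.05090297,  0.47778793,  0.02231479,  1.55644086, -0.0115352 ,
        1.10925905, -0.08310127]), 'joint_vel': array([-0.00055252,  0.00067314, -0.00047619,  0.00103166, -0.00202711,
        0.00152165, -0.00051088]), 'joint_torque': array([-4.43015342e-04, -5.96454656e+01,  1.60733387e+00, -2.81195068e+01,
        1.22823397e-02,  9.28371563e-03,  1.63895811e-05]), 'eef_pos': array([ 0.26996975, -0.61807607,  0.25233779]), 'tool_rot': array([-8.55393867e-04,  9.78874924e-01,  2.04458066e-01, -2.23510351e-04]), 'contact_force': array([-0.09933935,  0.29499756,  0.5193472 ]), 'torque': array([ 0.00377506, -0.01070699, -0.0124287 ]), 'grasp_force': 0.0, 'gripper_width': 0.9972660130157525}
```

View pics/scene0.png

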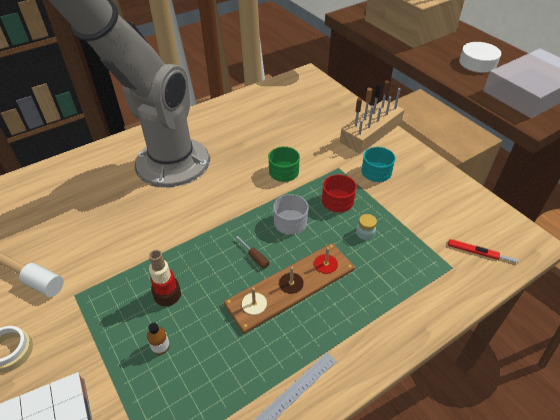

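View pics/top0.png

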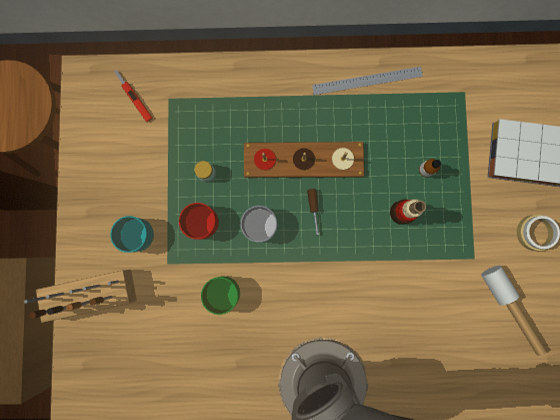

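In the scene picture, the pile is at (165,280), the bottle at (158,338), the jar at (367,228), and the felts at cream (254,303), brown (291,282) and red (325,263). There are four tin-shaped candidates: grey metal (291,213), red (339,193), green (284,163) and teal (378,163). The grey one is bare metal, so it fits. I'll confirm it in a crop and measure.

```bash
cat >> h.py <<'E'
from scipy.optimize import least_squares
def circ(P,r=None):
    P=P[:,:2]; m=P.mean(0)
    if r: s=least_squares(lambda p:np.hypot(*(P-p[:2]).T)-r,m,loss='soft_l1',f_scale=.002).x; return s
    return least_squares(lambda p:np.hypot(*(P-p[:2]).T)-p[2],[*m,.03],loss='soft_l1',f_scale=.002).x
E
python3 - <<'E'
from h import *
np.set_printoptions(precision=4,suppress=True)
it,Wt=load('top0'); isc,Ws=load('scene0')
def reg(W,u,v,ru,rv=None):
    rv=rv or ru; return W[v-rv:v+rv+1,u-ru:u+ru+1].reshape(-1,3)
for nm,(u,v) in dict(red=(265,159),brown=(304,159),cream=(343,159)).items():
    for cn,W,(a,b) in (('top',Wt,(u,v)),('scene',Ws,dict(red=(325,263),brown=(291,282),cream=(254,303))[nm])):
        print(nm,cn,W[b,a], end=' ')
        P=reg(W,a,b,16); t=P[(P[:,2]>.04)&(P[:,2]<.12)]; print('spindle',len(t),np.median(t,0),t[:,2].max())
for nm,u,v,r in(('tin',259,224,22),('pile',407,209,26),('bottle',430,167,14),('jar',203,170,13)):
    P=reg(Wt,u,v,r); 
    print(nm,'maxz',P[:,2].max())
# scene pile layers
P=reg(Ws,165,280,25,35); P2=reg(Wt,407,209,26)
for z0 in range(0,170,42):
    for n,Q in(('s',P),('t',P2)):
        q=Q[(Q[:,2]>z0/1e3+.008)&(Q[:,2]<z0/1e3+.034)]
        if len(q)>15: print(n,z0,len(q),circ(q))
q=P2; 
for z in(.042,.084,.126,.168):
    t=q[abs(q[:,2]-z)<.004]; print('plane',z,len(t),t.mean(0) if len(t) else '')
for n,W,u,v,r in(('t',Wt,259,224,22),('s',Ws,291,213,22)):
    P=reg(W,u,v,r);t=P[(P[:,2]>.055)&(P[:,2]<.075)];print('tin',n,len(t),circ(t),t[:,2].max())
for n,u,v in(('bottle',158,338),('jar',367,228)):
    P=reg(Ws,u,v,15);t=P[(P[:,2]>.01)&(P[:,2]<.05)];print(n,circ(t), P[:,2].max())
save('crop0',np.hstack([cv2.resize(isc[150:250,240:400],None,fx=2.5,fy=2.5),cv2.resize(isc[245:345,130:290],None,fx=2.5,fy=2.5)]))
E
```

```text
red top [0.6151 0.1475 0.0349] spindle 18 [0.6152 0.1497 0.0773] 0.08562301556506569
red scene [0.6239 0.145  0.0288] spindle 41 [0.6221 0.1483 0.0637] 0.08727268863075166
brown top [0.6128 0.0391 0.0354] spindle 16 [0.6139 0.0407 0.0744] 0.0860512295732534
brown scene [0.6214 0.0387 0.0263] spindle 38 [0.6217 0.0375 0.0658] 0.088975825752594
cream top [ 0.6124 -0.0702  0.0268] spindle 18 [ 0.6127 -0.0684  0.0751] 0.0870292602985876
cream scene [ 0.6212 -0.0712  0.0266] spindle 40 [ 0.6195 -0.0714  0.0659] 0.09004854581499377
tin maxz 1.179021709008228
pile maxz 1.179021709008228
bottle maxz 1.179021709008228
jar maxz 1.179021709008228
s 0 166 [ 0.4633 -0.2324  0.0336]
t 0 60 [ 0.4621 -0.2345  0.0346]
s 42 149 [ 0.4635 -0.2325  0.0273]
t 42 56 [ 0.4615 -0.2333  0.0277]
s 84 130 [ 0.4639 -0.2336  0.0221]
t 84 71 [ 0.4608 -0.2291  0.0176]
s 126 135 [ 0.465  -0.2322  0.0136]
t 126 74 [ 0.4613 -0.2307  0.0133]
plane 0.042 91 [ 0.4557 -0.216   0.0414]
plane 0.084 101 [ 0.4559 -0.2203  0.0836]
plane 0.126 87 [ 0.4607 -0.2269  0.1258]
plane 0.168 49 [ 0.4615 -0.2324  0.167 ]
tin t 159 [0.433  0.1658 0.0473] 0.07106049675508341
tin s 273 [0.4362 0.166  0.047 ] 0.07120303428484132
bottle [ 0.5837 -0.306   0.0211] 1.0224323303836493
jar [0.5874 0.3184 0.0248] 1.0224323303836493
```

View pics/crop0.png

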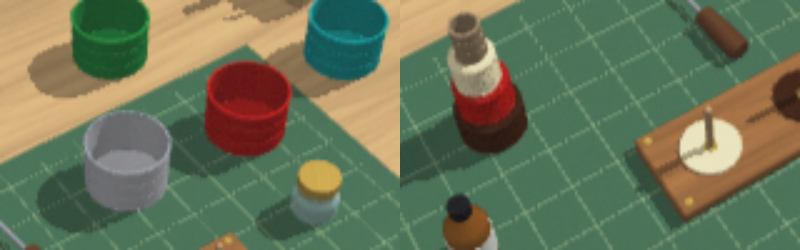

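The crop confirms it: the grey tin is bare metal and the others are painted red, green and teal. The pile is at about (0.4635,-0.2325) and the tin at (0.4345,0.166). The spindles are at x≈0.617, y≈0.148 (red), 0.039 (brown) and -0.071 (cream).

Request:
servo_tool --motion '[[[1,0.48,0.96,0,0],[1,0.48,0.96,0,0],[1,0.48,0.96,0,0],[1,0.48,0.96,0,0],[1,0.48,0.96,0,0],[1,0.48,0.96,0,0],[1,0.48,0.96,0,0],[1,0.48,0.96,0,0],[1,0.48,0.96,0,0],[1,0.52,1,0,0],[1,0,0,0,0],[1,0,0,0,0],[1,0,0,0,0]]]' --newtons 30

```text
t: 1.4
eef_pos: [0.463, -0.2341, 0.253]
tool_rot: [0.0, 0.979, 0.204, -0.0]
contact_force: [0.5, -0.1, -0.3]
gripper_width: 1.0
grasp_force: 0.0
```

```bash
python3 - <<'E'
from h import *
np.set_printoptions(precision=4,suppress=True)
im,W=snap('wrist','w1'); P=W.reshape(-1,3)
for z in(.042,.084,.126,.168):
    t=P[(abs(P[:,2]-z)<.004)&(np.hypot(P[:,0]-.463,P[:,1]+.2325)<.045)]; print(z,len(t),t.mean(0) if len(t) else '')
    if len(t)>20: print(cv2.minEnclosingCircle(t[:,:2].astype('f4')))
print(bot.get_obs()['eef_pos'])
E
```

```text
0.042 528 [ 0.482  -0.2271  0.0422]
((0.46445170044898987, -0.23397834599018097), 0.03374757990241051)
0.084 501 [ 0.4764 -0.2246  0.0841]
((0.4639464020729065, -0.23386092483997345), 0.02797592803835869)
0.126 852 [ 0.4729 -0.2336  0.1262]
((0.46494588255882263, -0.23501448333263397), 0.022614073008298874)
0.168 568 [ 0.4645 -0.2329  0.1683]
((0.46413546800613403, -0.23316536843776703), 0.015109507367014885)
[ 0.4629 -0.2344  0.2531]
```

View pics/w1.png

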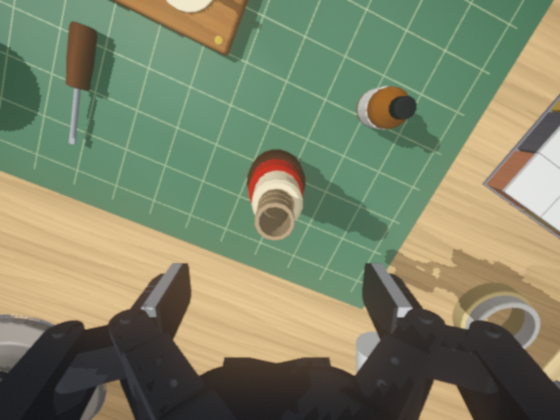

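The wrist view shows the pile upright: tube rim (275,222), cream and red behind it, bottle at (388,107). Pile axis is about (0.4643,-0.2335). Descending to the tube.

Request:
servo_tool --motion '[[[1,0.03,0.02,-0.6,0],[1,0,0,-0.6,0],[1,0,0,-0.6,0],[1,0,0,-0.4,0],[1,0,0,-0.2,0],[1,0,0,0,0],[0.5,0,0,0,0],[0.5,0,0,0,0],[0.3,0,0,0,0],[0.2,0,0,0,0],[0.2,0,0,0,0],[0.2,0,0,0,0],[0.2,0,0,0,0],[0.2,0,0,0,0]]]' --newtons 25

```text
t: 2.85
eef_pos: [0.4654, -0.2323, 0.158]
tool_rot: [0.0, 0.979, 0.204, 0.0]
contact_force: [-0.9, 0.7, 5.7]
gripper_width: 0.348
grasp_force: 24.7
```

Request:
servo_tool --motion '[[[0.2,0,0,0.2,0],[0.2,0,0,0.5,0],[0.2,0,0,0.9,0],[0.2,0,0,0.9,0],[0.2,-0.08,1,0,0],[0.2,-0.08,1,0,0],[0.2,-0.08,1,0,0],[0.2,-0.08,1,0,0],[0.2,-0.08,1,0,0],[0.2,-0.08,1,0,0],[0.2,-0.08,1,0,0],[0.2,-0.08,1,0,0],[0.2,-0.08,1,0,0],[0.2,-0.05,1,0,0],[0.2,0,0,0,0],[0.2,0,0,0,0]]]'

```text
t: 4.45
eef_pos: [0.4339, 0.1684, 0.2574]
tool_rot: [0.0, 0.979, 0.206, -0.0]
contact_force: [-1.0, -0.2, 0.8]
gripper_width: 0.351
grasp_force: 24.8
```

```bash
python3 - <<'E'
from h import *
np.set_printoptions(precision=4,suppress=True)
im,W=snap('scene','s2'); im2,W2=snap('wrist','w2'); P=W.reshape(-1,3)
for z0,r in((0,.034),(.042,.028),(.084,.0225)):
    t=P[(P[:,2]>z0+.008)&(P[:,2]<z0+.034)&(np.hypot(P[:,0]-.464,P[:,1]+.2335)<.05)]; print(z0,circ(t,r))
P=W2.reshape(-1,3);t=P[(abs(P[:,2]-.066)<.003)&(np.hypot(P[:,0]-.434,P[:,1]-.166)<.055)];print(len(t),circ(t))
save('m2',np.hstack([im[120:360,100:380],cv2.resize(im2,(320,240))]));print(bot.get_obs()['grasp_force'])
E
```

```text
0 [ 0.4626 -0.2324]
0.042 [ 0.4627 -0.2323]
0.084 [ 0.4647 -0.2336]
982 [0.436  0.1653 0.0472]
24.823806630447507
```

View pics/m2.png

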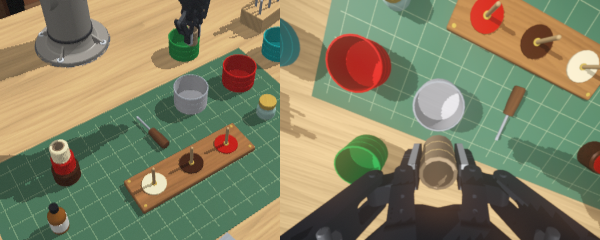

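The tube is held above the metal tin and the pile stands undisturbed. Lowering and releasing.

Request:
servo_tool --motion '[[[0.2,0.05,-0.07,-1,0],[0.2,0,0,-1,0],[0.2,0,0,-0.9,0],[0.2,0,0,-0.7,0],[0.2,0,0,-0.4,0],[0.2,0,0,-0.2,0],[0.2,0,0,0,0],[0.6,0,0,0,0],[0.6,0,0,0,0],[0.6,0,0,0,0],[0.6,0,0,0,0],[0.6,0,0,0.5,0],[0.6,0,0,1,0],[1,0,0,1,0],[1,0,0,1,0],[1,0,0,0.6,0],[1,0,0,0,0]]]'

```text
t: 6.25
eef_pos: [0.4381, 0.1661, 0.2572]
tool_rot: [-0.0, 0.979, 0.204, 0.004]
contact_force: [0.1, 0.1, -0.6]
gripper_width: 0.999
grasp_force: 0.0
```

```bash
python3 - <<'E'
from h import *
np.set_printoptions(precision=4,suppress=True)
im,W=snap('top','t3'); m=W[190:260,225:290].reshape(-1,3)
im2,W2=snap('wrist','w3')
P=W2.reshape(-1,3);t=P[(P[:,2]>.006)&(P[:,2]<.058)&(np.hypot(P[:,0]-.436,P[:,1]-.1655)<.04)]
print(len(t),t.mean(0),t[:,2].max())
save('m3',np.hstack([cv2.resize(im[190:260,220:300],(320,280)),im2[70:350,120:440]]))
E
```

```text
918 [0.4362 0.1837 0.0366] 0.054151898664640874
```

View pics/m3.png

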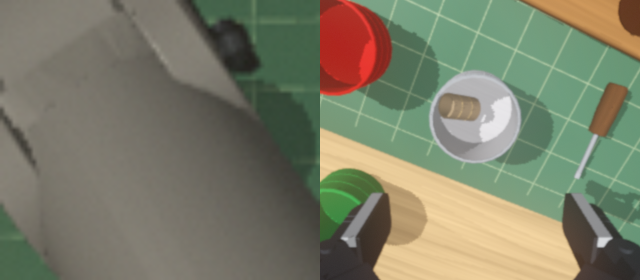

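The tube lies in the metal tin at (460,107) in the right half. Back to the pile for the cream spool.

Request:
servo_tool --motion '[[[1,0.07,-1,0,0],[1,0.07,-1,0,0],[1,0.07,-1,0,0],[1,0.07,-1,0,0],[1,0.07,-1,0,0],[1,0.07,-1,0,0],[1,0.07,-1,0,0],[1,0.07,-1,0,0],[1,0.07,-1,0,0],[1,0,-1,0,0],[1,0,0,0,0],[1,0,0,0,0]]]'

```text
t: 7.55
eef_pos: [0.4604, -0.2353, 0.2516]
tool_rot: [-0.001, 0.979, 0.203, -0.001]
contact_force: [0.5, 0.4, 0.7]
gripper_width: 1.0
grasp_force: 0.0
```

```bash
cat > pile.py <<'E'
from h import *
import sys
np.set_printoptions(precision=4,suppress=True)
im,W=snap('wrist',sys.argv[1]); P=W.reshape(-1,3)
for z,r in((.042,.034),(.084,.028),(.126,.0225)):
    t=P[(abs(P[:,2]-z)<.003)&(np.hypot(P[:,0]-.464,P[:,1]+.2335)<.045)]
    if len(t)>100: print(z,len(t),cv2.minEnclosingCircle(t[:,:2].astype('f4')))
print(bot.get_obs()['eef_pos'])
E
python3 pile.py w4
```

```text
0.042 521 ((0.46441635489463806, -0.23380140960216522), 0.033742666244506836)
0.084 531 ((0.46374544501304626, -0.23380932211875916), 0.02789950743317604)
0.126 1447 ((0.4649949073791504, -0.23478922247886658), 0.0225017499178648)
[ 0.4608 -0.2341  0.2519]
```

Request:
servo_tool --motion '[[[1,0.1,0,-0.8,0],[1,0,0,-0.8,0],[1,0,0,-0.7,0],[1,0,0,-0.5,0],[1,0,0,-0.4,0],[1,0,0,-0.2,0],[1,0,0,0,0],[1,0,0,0,0],[0.7,0,0,0,0],[0.6,0,0,0,0],[0.5,0,0,0,0],[0.4,0,0,0,0],[0.4,0,0,0,0],[0.4,0,0,0,0],[0.4,0,0,0,0],[0.4,0,0,0,0]]]'

```text
t: 9.2
eef_pos: [0.4658, -0.235, 0.1181]
tool_rot: [0.0, 0.979, 0.204, 0.0]
contact_force: [-0.7, 1.4, 5.8]
gripper_width: 0.524
grasp_force: 25.1
```

Request:
servo_tool --motion '[[[0.4,0,0,0.2,0],[0.4,0,0,0.4,0],[0.4,0,0,0.8,0],[0.4,0,0,0.8,0],[0.4,0.2,0.2,0,0],[0.4,0.6,0.6,0,0],[0.4,0.75,0.8,0,0],[0.4,0.75,0.8,0,0],[0.4,0.75,0.8,0,0],[0.4,0.5,0.6,0,0],[0.4,0.2,0.3,0,0],[0.4,0,0,0,0],[0.4,0,0,0,0],[0.4,0,0,0,0]]]' --newtons 30

```text
t: 10.6
eef_pos: [0.6142, -0.0734, 0.2051]
tool_rot: [0.001, 0.979, 0.203, -0.001]
contact_force: [-1.2, -0.5, -0.6]
gripper_width: 0.519
grasp_force: 30.8
```

```bash
cat > felt.py <<'E'
from h import *
import sys
np.set_printoptions(precision=4,suppress=True)
def felts(im,W):
    hsv=cv2.cvtColor(im,cv2.COLOR_RGB2HSV).astype(int); z=W[...,2]; f=(abs(z-.021)<.004)
    H,S,V=[hsv[...,i] for i in range(3)]
    ms=dict(red=((H<8)|(H>172))&(S>180)&(V>90),cream=(S<110)&(V>140),brown=(V<75)&(H<15))
    for k,y0 in(('red',.148),('brown',.039),('cream',-.071)):
        m=f&ms[k]&(np.hypot(W[...,0]-.617,W[...,1]-y0)<.04); t=W[m]
        if len(t)>50: print(k,len(t),t.mean(0),cv2.minEnclosingCircle(t[:,:2].astype('f4')))
        s=W[(z>.05)&(z<.095)&(np.hypot(W[...,0]-.617,W[...,1]-y0)<.02)]
        if len(s)>10: print('  spindle',len(s),np.median(s,0))
for n in sys.argv[1:]: print(n); felts(*load(n))
E
python3 felt.py w2 w3 scene0 top0; python3 - <<'E'
from h import *
np.set_printoptions(precision=4,suppress=True)
im,W=snap('scene','s5'); im2,W2=snap('wrist','w5'); P=W.reshape(-1,3); e=bot.get_obs()['eef_pos'];print(e)
q=P[(np.hypot(P[:,0]-e[0],P[:,1]-e[1])<.035)&(P[:,2]>.1)&(P[:,2]<e[2])]
hsv=0
print('held zmin',np.percentile(q[:,2],[0,2,5]),circ(q[q[:,2]<e[2]-.022],.0225))
save('m5',np.hstack([cv2.resize(im[200:340,120:360],None,fx=1.6,fy=1.6),im2[98:322,100:450]]))
E
```

```text
w2
red 2427 [0.6174 0.1494 0.0219] ((0.6203852295875549, 0.14895622432231903), 0.031079545617103577)
  spindle 215 [0.6179 0.1501 0.0775]
brown 95 [0.6173 0.0199 0.0218] ((0.6170406937599182, 0.02041579782962799), 0.009476546198129654)
  spindle 264 [0.6173 0.0415 0.0743]
cream 2326 [ 0.6175 -0.0685  0.0217] ((0.6180589199066162, -0.07236213237047195), 0.03384944796562195)
  spindle 86 [ 0.6157 -0.0679  0.0564]
w3
red 2526 [0.6184 0.1498 0.0219] ((0.6205514073371887, 0.1492646038532257), 0.031257640570402145)
  spindle 212 [0.6179 0.15   0.0775]
brown 101 [0.6172 0.0199 0.0219] ((0.6167755126953125, 0.020521219819784164), 0.009928631596267223)
  spindle 263 [0.6172 0.0415 0.0739]
cream 2315 [ 0.6174 -0.0685  0.0217] ((0.6182820200920105, -0.07235205918550491), 0.033322837203741074)
  spindle 104 [ 0.6158 -0.0676  0.058 ]
scene0
red 288 [0.6225 0.1482 0.0219] ((0.6209409236907959, 0.15014730393886566), 0.03297748789191246)
  spindle 33 [0.622  0.1484 0.0704]
brown 284 [0.623  0.0379 0.0219] ((0.6207285523414612, 0.03882932290434837), 0.030373238027095795)
  spindle 32 [0.6216 0.0375 0.0716]
cream 394 [ 0.6199 -0.0709  0.0215] ((0.6168590784072876, -0.06922996044158936), 0.03323245421051979)
  spindle 31 [ 0.6195 -0.0714  0.0722]
top0
red 301 [0.6183 0.1498 0.021 ] ((0.6193310022354126, 0.15010644495487213), 0.031067242845892906)
  spindle 17 [0.6153 0.1494 0.0796]
brown 256 [0.6168 0.0409 0.0208] ((0.6175166368484497, 0.039839137345552444), 0.030527232214808464)
  spindle 15 [0.614  0.0409 0.0757]
cream 307 [ 0.6146 -0.0684  0.0208] ((0.6156336665153503, -0.06962674856185913), 0.03161028027534485)
  spindle 16 [ 0.6131 -0.0684  0.0772]
[ 0.6146 -0.073   0.2054]
held zmin [0.1731 0.1748 0.1768] [ 0.6126 -0.0738]
```

View pics/m5.png

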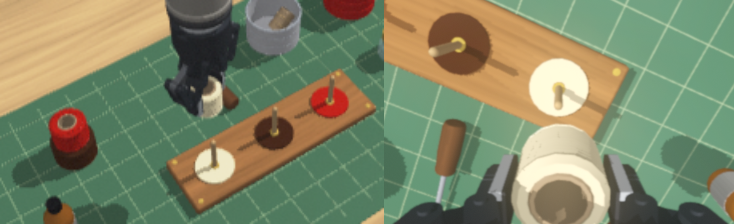

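The spool hangs upright in the grip (lower right) and the cream felt is at (558,88). The red spool still stands on brown. Aligning and lowering.

Request:
servo_tool --motion '[[[0.4,0.07,0.07,0,0],[0.4,0,0,-0.6,0],[0.4,0,0,-0.8,0],[0.4,0,0,-0.6,0],[0.4,0,0,-0.5,0],[0.4,0,0,-0.4,0],[0.4,0,0,-0.3,0],[0.4,0,0,-0.2,0],[0.4,0,0,-0.2,0],[0.4,0,0,-0.1,0],[0.4,0,0,0,0],[0.4,0,0,0,0],[0.4,0,0,0,0]]]'

```text
t: 12.0
eef_pos: [0.6186, -0.0682, 0.0579]
tool_rot: [0.0, 0.979, 0.204, 0.001]
contact_force: [0.1, -0.2, 0.1]
gripper_width: 0.52
grasp_force: 30.8
```

Request:
servo_tool --motion '[[[0.4,-0.03,-0.05,-0.05,0],[0.4,0,0,-0.04,0],[0.4,0,0,0,0],[0.4,0,0,0,0]]]'

```text
t: 12.4
eef_pos: [0.6173, -0.0704, 0.0551]
tool_rot: [0.0, 0.979, 0.204, 0.0]
contact_force: [-3.6, 1.6, 10.1]
gripper_width: 0.522
grasp_force: 31.6
```

Contact. Release and go back up.

Request:
servo_tool --motion '[[[0.6,0,0,0,0],[0.7,0,0,0,0],[0.8,0,0,0,0],[0.8,0,0,0,0],[0.8,0,0,0.3,0],[0.8,0,0,0.8,0],[1,0,0,1,0],[1,0,0,1,0],[1,0,0,1,0],[1,-0.5,-0.5,0.5,0],[1,-0.75,-0.8,0,0],[1,-0.75,-0.8,0,0],[1,-0.75,-0.8,0,0],[1,-0.75,-0.8,0,0],[1,-0.35,-0.35,0,0],[1,0,0,0,0],[1,0,0,0,0],[1,0,0,0,0]]]'

```text
t: 14.2
eef_pos: [0.4641, -0.231, 0.2382]
tool_rot: [-0.0, 0.979, 0.205, 0.001]
contact_force: [0.6, -0.1, 0.3]
gripper_width: 1.0
grasp_force: 0.0
```

```bash
python3 pile.py w6;  python3 - <<'E'
from h import *
np.set_printoptions(precision=4,suppress=True)
im,W=snap('scene','s6'); P=W.reshape(-1,3)
for z0,r in((0,.034),(.042,.028)):
    t=P[(P[:,2]>z0+.008)&(P[:,2]<z0+.034)&(np.hypot(P[:,0]-.464,P[:,1]+.2335)<.05)]; print(z0,circ(t,r))
t=P[(np.hypot(P[:,0]-.617,P[:,1]+.07)<.03)&(P[:,2]>.03)];s=t[t[:,2]<.057];print('cream',circ(s,.0225),np.histogram(t[:,2],np.arange(.03,.1,.005)))
h=W[(abs(W[...,2]-.063)<.003)&(np.hypot(W[...,0]-.617,W[...,1]+.07)<.03)];print(h.mean(0))
save('m6',cv2.resize(im[200:350,120:340],None,fx=3,fy=3))
E
```

```text
0.042 596 ((0.46474167704582214, -0.23382551968097687), 0.03376802057027817)
0.084 2045 ((0.46393418312072754, -0.23363907635211945), 0.02800600789487362)
[ 0.4641 -0.2309  0.238 ]
0 [ 0.4627 -0.2324]
0.042 [ 0.4637 -0.232 ]
cream [ 0.6166 -0.0697] (array([ 21,  27,  27,  27,  29,  38, 127,  47,   4,   5,   7,   3,   0,
         0]), array([0.03 , 0.035, 0.04 , 0.045, 0.05 , 0.055, 0.06 , 0.065, 0.07 ,
       0.075, 0.08 , 0.085, 0.09 , 0.095, 0.1  ]))
[ 0.619  -0.0712  0.0634]
```

View pics/m6.png

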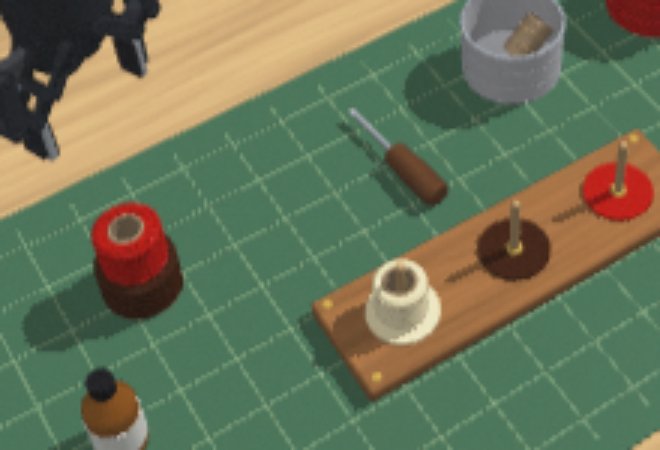

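Cream is seated at (402,300) with its top at 0.063, and the red spool stands at (130,240). Now red.

Request:
servo_tool --motion '[[[1,0,-0.07,-1,0],[1,0,0,-0.9,0],[1,0,0,-0.8,0],[1,0,0,-0.6,0],[1,0,0,-0.5,0],[1,0,0,-0.3,0],[1,0,0,0,0],[1,0,0,0,0],[0.8,0,0,0,0],[0.7,0,0,0,0],[0.6,0,0,0,0],[0.5,0,0,0,0],[0.5,0,0,0,0],[0.5,0,0,0,0],[0.5,0,0,0,0]]]' --newtons 30

```text
t: 15.8
eef_pos: [0.4636, -0.2351, 0.0749]
tool_rot: [0.0, 0.979, 0.205, 0.001]
contact_force: [-0.8, 1.4, 5.9]
gripper_width: 0.646
grasp_force: 30.9
```

Request:
servo_tool --motion '[[[0.5,0,0,0.2,0],[0.5,0,0,0.45,0],[0.5,0,0,0.8,0],[0.5,0,0,0.9,0],[0.5,0,0,0.9,0],[0.5,0.2,0.5,0,0],[0.5,0.4,1,0,0],[0.5,0.4,1,0,0],[0.5,0.4,1,0,0],[0.5,0.4,1,0,0],[0.5,0.4,1,0,0],[0.5,0.4,1,0,0],[0.5,0.4,1,0,0],[0.5,0.4,0.9,0,0],[0.5,0.3,0.7,0,0],[0.5,0.2,0.5,0,0],[0.5,0,0,0,0],[0.5,0,0,0,0],[0.5,0,0,0,0]]]' --newtons 35

```text
t: 17.7
eef_pos: [0.6188, 0.1473, 0.2038]
tool_rot: [0.001, 0.979, 0.204, -0.0]
contact_force: [-1.6, -0.5, -1.0]
gripper_width: 0.646
grasp_force: 37.3
```

```bash
python3 - <<'E'
from h import *
np.set_printoptions(precision=4,suppress=True)
im,W=snap('scene','s7');P=W.reshape(-1,3); e=bot.get_obs()['eef_pos'];print(e)
q=P[(np.hypot(P[:,0]-e[0],P[:,1]-e[1])<.04)&(P[:,2]>.1)&(P[:,2]<e[2])]
print('held zmin',np.percentile(q[:,2],[0,2,5]),circ(q[q[:,2]<e[2]-.022],.028))
E
```

```text
[0.6188 0.1472 0.2039]
held zmin [0.1735 0.1747 0.1761] [0.6188 0.1485]
```

Lower from 0.204 to about 0.056.

Request:
servo_tool --motion '[[[0.5,0.02,0.03,0,0],[0.5,0,0,-0.6,0],[0.5,0,0,-0.8,0],[0.5,0,0,-0.6,0],[0.5,0,0,-0.5,0],[0.5,0,0,-0.4,0],[0.5,0,0,-0.3,0],[0.5,0,0,-0.2,0],[0.5,0,0,-0.15,0],[0.5,0,0,-0.1,0],[0.5,0,0,0,0],[0.5,0,0,0,0]]]'

```text
t: 18.95
eef_pos: [0.6201, 0.1504, 0.0582]
tool_rot: [-0.0, 0.979, 0.204, 0.0]
contact_force: [-0.1, -0.6, -0.1]
gripper_width: 0.645
grasp_force: 37.3
```

Request:
servo_tool --motion '[[[0.5,0,-0.02,-0.05,0],[0.5,0,0,-0.05,0],[0.5,0,0,0,0],[0.5,0,0,0,0]]]'

```text
t: 19.35
eef_pos: [0.6201, 0.1493, 0.0541]
tool_rot: [0.0, 0.979, 0.204, 0.0]
contact_force: [-1.1, -0.8, 2.4]
gripper_width: 0.65
grasp_force: 37.5
```

Contact, so release. Then rise and return to the pile.

Request:
servo_tool --motion '[[[0.75,0,0,0,0],[0.9,0,0,0,0],[0.9,0,0,0,0],[0.9,0,0,0,0],[0.9,0,0,0.3,0],[0.9,0,0,0.8,0],[1,0,0,1,0],[1,0,0,1,0],[1,0,0,1,0],[1,0,0,0.5,0]]]'

```text
t: 20.35
eef_pos: [0.6212, 0.1501, 0.243]
tool_rot: [-0.0, 0.979, 0.204, 0.003]
contact_force: [0.4, 0.0, -1.1]
gripper_width: 1.0
grasp_force: 0.0
```

Request:
servo_tool --motion '[[[1,-0.4,-0.97,0,0],[1,-0.4,-0.97,0,0],[1,-0.4,-0.97,0,0],[1,-0.4,-0.97,0,0],[1,-0.4,-0.97,0,0],[1,-0.4,-0.97,0,0],[1,-0.4,-0.97,0,0],[1,-0.4,-0.97,0,0],[1,-0.4,-0.97,0,0],[1,-0.3,-0.87,0,0],[1,0,0,0,0],[1,0,0,0,0],[1,0,0,0,0]]]'

```text
t: 21.65
eef_pos: [0.4644, -0.2333, 0.2382]
tool_rot: [-0.0, 0.979, 0.205, 0.0]
contact_force: [0.5, 0.5, -0.1]
gripper_width: 1.003
grasp_force: 0.0
```

```bash
python3 pile.py w8;  python3 - <<'E'
from h import *
np.set_printoptions(precision=4,suppress=True)
im,W=snap('scene','s8'); P=W.reshape(-1,3)
for x,y,r in((.62,.1495,.028),(.617,-.07,.0225)):
    t=P[(np.hypot(P[:,0]-x,P[:,1]-y)<.035)]
    print(circ(t[(t[:,2]>.03)&(t[:,2]<.057)],r),t[abs(t[:,2]-.063)<.005].mean(0))
E
```

```text
0.042 2500 ((0.4639895558357239, -0.23377108573913574), 0.034127697348594666)
[ 0.4645 -0.2331  0.2381]
[0.6204 0.1502] [0.6239 0.1474 0.0633]
[ 0.6166 -0.0699] [ 0.6191 -0.0718  0.0632]
```

Both are seated. Now brown.

Request:
servo_tool --motion '[[[1,-0.01,-0.02,-1,0],[1,0,0,-1,0],[1,0,0,-0.8,0],[1,0,0,-0.7,0],[1,0,0,-0.6,0],[1,0,0,-0.5,0],[1,0,0,-0.35,0],[1,0,0,-0.15,0],[1,0,0,0,0],[1,0,0,0,0],[0.8,0,0,0,0],[0.7,0,0,0,0],[0.65,0,0,0,0],[0.65,0,0,0,0],[0.65,0,0,0,0],[0.65,0,0,0,0]]]' --newtons 35

```text
t: 23.35
eef_pos: [0.4639, -0.2354, 0.0351]
tool_rot: [0.0, 0.979, 0.204, 0.001]
contact_force: [-2.1, 2.0, 9.0]
gripper_width: 0.793
grasp_force: 37.2
```

Request:
servo_tool --motion '[[[0.65,0,0,0.2,0],[0.65,0,0,0.45,0],[0.65,0,0,0.8,0],[0.65,0,0,0.9,0],[0.65,0,0,0.9,0],[0.65,0,0,0.9,0],[0.65,0.25,0.45,0.1,0],[0.65,0.5,0.9,0,0],[0.65,0.5,0.9,0,0],[0.65,0.5,0.9,0,0],[0.65,0.5,0.9,0,0],[0.65,0.5,0.9,0,0],[0.65,0.5,0.9,0,0],[0.65,0.4,0.65,0,0],[0.65,0.2,0.35,0,0],[0.65,0,0,0,0],[0.65,0,0,0,0],[0.65,0,0,0,0]]]' --newtons 45

```text
t: 25.15
eef_pos: [0.6167, 0.0361, 0.2036]
tool_rot: [0.001, 0.979, 0.203, -0.001]
contact_force: [-0.1, -1.4, -1.3]
gripper_width: 0.791
grasp_force: 51.1
```

```bash
python3 - <<'E'
from h import *
np.set_printoptions(precision=4,suppress=True)
im,W=snap('scene','s9');P=W.reshape(-1,3); e=bot.get_obs()['eef_pos'];print(e)
q=P[(np.hypot(P[:,0]-e[0],P[:,1]-e[1])<.045)&(P[:,2]>.1)&(P[:,2]<e[2])]
print('held zmin',np.percentile(q[:,2],[0,2,5]),circ(q[q[:,2]<e[2]-.022],.034))
E
```

```text
[0.6168 0.0362 0.2037]
held zmin [0.1689 0.1708 0.173 ] [0.6165 0.0371]
```

Request:
servo_tool --motion '[[[0.65,0.02,0.05,0,0],[0.65,0,0,-0.6,0],[0.65,0,0,-0.8,0],[0.65,0,0,-0.6,0],[0.65,0,0,-0.5,0],[0.65,0,0,-0.4,0],[0.65,0,0,-0.3,0],[0.65,0,0,-0.2,0],[0.65,0,0,-0.15,0],[0.65,0,0,-0.05,0],[0.65,0,0,0,0],[0.65,0,0,0,0]]]'

```text
t: 26.4
eef_pos: [0.6187, 0.0407, 0.0604]
tool_rot: [0.0, 0.979, 0.204, 0.001]
contact_force: [-0.1, -0.6, -2.2]
gripper_width: 0.791
grasp_force: 51.1
```

Request:
servo_tool --motion '[[[0.65,0,-0.03,-0.06,0],[0.65,0,0,-0.05,0],[0.65,0,0,0,0],[0.65,0,0,0,0]]]'

```text
t: 26.8
eef_pos: [0.6186, 0.0391, 0.0563]
tool_rot: [0.0, 0.979, 0.204, 0.0]
contact_force: [-2.7, -0.6, 5.9]
gripper_width: 0.785
grasp_force: 51.8
```

Contact, so release and retreat upward.

Request:
servo_tool --motion '[[[0.9,0,0,0,0],[1,0,0,0,0],[1,0,0,0,0],[1,0,0,0,0],[1,0,0,0.2,0],[1,0,0,0.6,0],[1,0,0,1,0],[1,0,0,1,0],[1,0,0,1,0],[1,-0.5,0,0.8,0],[1,-0.8,-0.8,0,0],[1,-0.8,-0.8,0,0],[1,-0.5,-0.5,0,0],[1,0,0,0,0],[1,0,0,0,0],[1,0,0,0,0],[1,0,0,0,0]]]'

```text
t: 28.5
eef_pos: [0.515, -0.0433, 0.2394]
tool_rot: [-0.0, 0.979, 0.205, 0.0]
contact_force: [0.4, -1.0, 1.1]
gripper_width: 1.001
grasp_force: 0.0
```

```bash
python3 - <<'E'
from h import *
np.set_printoptions(precision=4,suppress=True)
im,W=snap('scene','s10'); P=W.reshape(-1,3)
for x,y,r in((.62,.1495,.028),(.6185,.0395,.034),(.617,-.07,.0225)):
    t=P[(np.hypot(P[:,0]-x,P[:,1]-y)<.035)]; s=t[abs(t[:,2]-.063)<.005]
    A=np.linalg.lstsq(np.c_[s[:,:2],np.ones(len(s))],s[:,2],rcond=None)[0]
    print(circ(t[(t[:,2]>.03)&(t[:,2]<.057)],r),s.mean(0),'slope',A[:2])
for n,u,v in(('bottle',158,338),('jar',367,228)):
    Q=W[v-15:v+16,u-15:u+16].reshape(-1,3);t=Q[(Q[:,2]>.01)&(Q[:,2]<.05)];print(n,circ(t))
save('m10',cv2.resize(im[150:370,120:400],None,fx=2.5,fy=2.5))
E
```

```text
[0.6202 0.1504] [0.6235 0.1472 0.0633] slope [-0.0009  0.0052]
[0.6187 0.0402] [0.6223 0.0377 0.0636] slope [-0.0113  0.0096]
[ 0.6166 -0.07  ] [ 0.619  -0.0718  0.0631] slope [ 0.0032 -0.0107]
bottle [ 0.584  -0.3059  0.021 ]
jar [0.5876 0.3184 0.025 ]
```

View pics/m10.png

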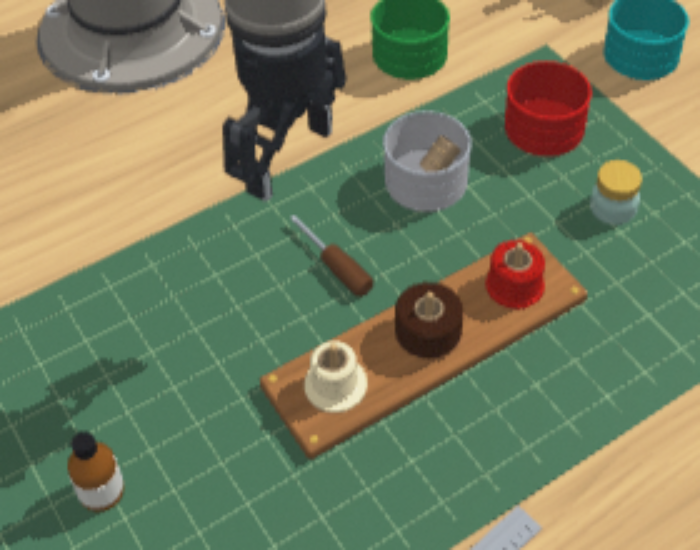

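All three spools are upright on their own felts: cream (335,375), brown (428,320), red (516,273). The tube lies in the metal tin (438,155), and the bottle and jar haven't moved. Handing in.

```bash
python3 -c "
from station import bot
print(bot.hand_in())"
```

```text
the job is handed in; nothing more can be done
None
```

I handed the job in at about 28.6 s: the cream, brown and red spools are upright and fully down on their matching spindles, the cardboard tube is in the metal tin, and the bottle and jar are where they started. The hand-in returned no verdict, so this rests on my last camera check.

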